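# Fetch the shunt box from the back of the caddy

## Robot

A 7-joint arm with a two-finger parallel gripper is mounted at the origin on the work surface. World frame = base frame: x ahead of the robot, y to its left, z up, the work surface at z = 0. Lengths are in m, angles in rad, forces in N, time in s.
With the tool pointing down it reaches from about 0.35 to 0.9 m from the base axis. Payload 7.2 kg.
Tool frame: the origin (TCP) lies midway between the tips of the shut fingers; the grasp point (between the pads) lies 19 mm behind it; z points along the fingers, y is the line along which they close (so a half turn about z gives the same grasp; the last joint's range is limited). The gripper opens to 85 mm and grips with 20 to 120 N. Pads are 22 mm wide; open, the fingers measure 114 mm over their backs; the gripper's body (76 mm by 85 mm) begins 54 mm behind the grasp point. The pads swing forward as they close: fully open they stand 13 mm farther back than shut.
Start: joints at [1.056, 0.411, -0.013, 1.596, 0.006, 1.134, -0.082], TCP at [0.27, -0.564, 0.231] pointing down, gripper open.
Joint ranges: [-2.95, 2.95], [-0.29, 1.99], [-1.47, 1.44], [0.14, 2.54], [-1.03, 4.17], [0.13, 1.85], [-2.86, 2.86]. Speed limits (rad/s): [2.39, 2.39, 3.01, 3.01, 3.14, 3.14, 3.14].

## Interface

Orientations are given as a 3x3 rotation matrix whose columns are the frame's x, y, z axes.
In Python, from rig import sense, capture, calibration, finish_job, search_frame gives the robot as it stands.
- The arm moves only by the tool play_rows, never from a script. Its argument "motion" is a list of rows, each an object of numbers: "x", "y", "z": the shift along the tool's x, y, z in cm; "twist": the turn about the tool's z in degrees. A call has 1 to 12 rows; each row is the pose to reach, as a shift and turn from the pose commanded when the call began, along the tool's axes at that moment; what a row does not reach only later rows make up. A row lasts 1/8 s, in which the tool goes at most 62.5 mm and 10.7 degrees, less where a joint would pass 70% of its speed; a pose out of reach is approached as far as the arm can. A call with a gripper value outside its range is refused whole. "grip" is the opening, from 0 (shut) to 1 (fully open), set as the call begins (left out, the last holds). The fingers move at their own pace and stop on an object; "newtons" is the grip in N (left out, the last holds). Time passes only in rows, so rows that repeat a pose let the fingers close. It gives the time, the measured TCP pose, the force, the opening and the grip force at its end, in the units of the state.
- sense(): the state, without advancing time (a new reading comes with each control period).
- capture(name): name is "side" or "top" or "wrist"; returns the picture (384x512x3 uint8, red, green, blue); there is no depth.
- calibration(name): a dict with "mtx" (3x3 intrinsics, pixels), "dist_coeffs" ([k1, k2, p1, p2, k3] as OpenCV has them; the pictures are not rectified), "extrinsics" (4x4, takes a point from camera to world coordinates); the wrist camera has in their place "tool_from_camera" (4x4, takes a point from camera to tool coordinates, whose origin is the TCP and whose axes are the flange's). Camera axes: x right, y down, z forward; pixel columns grow to the right and rows downward; lengths in m; the calibration is good to about 2 mm. A picture is of the moment at which its call begins: read the wrist's pose just before it. calibration takes no time and is no camera call.
- finish_job(): hands the job in; it is judged then, once.
Trained networks look in the newest picture that a camera, given by its name, has taken for a name from the list of things; names that differ only in an ending like _2 or _b are one class to them, and where a whole thing is asked for, a point or a joint stands for the part that bears it (a point fixed in the world has none). Each returns a list of dicts, best first, with "confidence" (0 to 1); they miss things now and then, are a little off and sometimes report something else, mostly with a low value. They report only what shows in the picture. A call takes as long as a camera call. They do not tell look-alikes from the thing itself.
- search_frame(camera, name): "box" ([left, top, right, bottom] in pixels, round what is visible of it).
The state is a dict: "t": time; "joint_positions": joint angles; "dq": joint speeds; "effort": joint torques, N m; "eef_pos": TCP position; "ee_rot": TCP orientation; "contact_force": force on the tool from outside, world axes, zero at the start; "wrist_torque": the same for the moment, N m; "width": finger opening in m; "grip_force": force on a finger pad.
Only numpy, scipy, OpenCV 4.12 (cv2) and the standard library are available. Lean on these libraries where they do the work, as an engineer would, in place of code of your own. Each camera call takes 0.05 s, during which the arm holds its last target. There are 200 camera calls.

## Task

In the plywood bench caddy an aerosol can, a bottle and a square tub stand around the little aluminium shunt box. Move all three onto the rubber mat and leave them standing there, then set the shunt box fully down inside the raised frame of the test nest, and only then put the can, the bottle and the tub back in the caddy, each in the place where it stood before. Keep them all upright and leave the solder spool and the mug alone.

Things in the scene. Friction and masses are not known exactly. Their poses are not given: they have to be found in the camera images.
- can: Slim aerosol can: aluminium cylinder, 44 mm diameter to 86 mm height, a paper band round it, then a white plastic cap 37 mm in diameter; 112 mm high in all; about 0.17 kg. Stands upright; origin at the centre of its underside, z up.
- bottle: White plastic bottle: round body 52 mm in diameter to 48 mm height, shoulder narrowing up to 59 mm, then a straight black cylindrical cap 30 mm in diameter from 59 to 94 mm; about 0.14 kg; can be lifted by the cap. Stands upright; origin at the centre of its underside, z up.
- tub: Tall square grey plastic fuse tub with a closed black lid: 44 x 44 mm, straight sides, 90 mm high; about 0.15 kg. Stands upright; origin at the centre of its underside, z up. x and y are square to its sides.
- shunt: Small die-cast aluminium box (a current shunt), 50 x 50 mm and 34 mm high, with two black terminals (10 mm diameter, 9 mm high) on top at x = +11 and -11 mm; about 0.16 kg. Stands upright; origin at the centre of its underside, z up. x and y are square to its sides.
- caddy: Fixed plywood tray, 160 (x) by 224 (y) mm; floor 4 mm thick. Origin: centre of underside; -x is the open front, robot side. 5 mm walls: back (+x) to 36 mm height, ends (y) to 18 mm. The shunt box stands near (35, 0) mm; the other three stand near (-30, 0), (28, 64) and (28, -64) (which where varies). Gaps to the shunt box, some 10 mm, are too narrow for a finger; grip the others above its top.
- mat: Fixed black rubber mat lying flat on the table, 130 (x) by 230 (y) mm, 3 mm thick, empty at the start. Origin at the centre of its underside; x and y along its sides. It lies left or right of the caddy, the test nest on the other side.
- nest: Fixed test nest: aluminium plate 120 x 120 mm, 4 mm thick, with a square white raised frame on it: inside 64 x 64 mm, rails 6 mm wide, frame top 10 mm above the table. The shunt box goes inside the frame, flat on the plate, square to the rails (7 mm play each side, either terminal direction). Origin at the centre of the plate's underside; x and y along the rails.
- spool: Solder spool standing flat on the table, 56 mm in diameter, 44 mm high, bystander; origin at the centre of its underside.
- mug: White mug, 76 mm in diameter, 88 mm high, bystander; origin at the centre of its underside.
Not all that is in view belongs to the job. What is shaped like the shunt but turquoise is not meant.

How it is judged:
On the way, in this order (a step that is already met when the one before it is completed fails the run):
1. can, bottle and tub all stand on the mat, let go, the shunt box still in the caddy (x of can in the frame of mat between -0.065 and 0.065 m and y of can in the frame of mat between -0.115 and 0.115 m and z of each of can, bottle, tub in the frame of mat below 0.008 m and angle between each of can, bottle, tub's own z axis and vertical below 0.08 rad and linear speed of each of can, bottle, tub below 0.03 m/s and x of bottle in the frame of mat between -0.065 and 0.065 m and y of bottle in the frame of mat between -0.115 and 0.115 m and x of tub in the frame of mat between -0.065 and 0.065 m and y of tub in the frame of mat between -0.115 and 0.115 m and contact force between each of can, bottle, tub and the fingers below 0.05 N and distance of shunt from where it was at the start of the episode below 0.03 m), for 0.2 s.
2. the shunt box sits fully down in the nest's frame, let go, while the other three still stand on the mat (x of can in the frame of mat between -0.065 and 0.065 m and y of can in the frame of mat between -0.115 and 0.115 m and z of each of can, bottle, tub in the frame of mat below 0.008 m and angle between each of can, bottle, tub, shunt's own z axis and vertical below 0.08 rad and linear speed of each of can, bottle, tub, shunt below 0.03 m/s and x of bottle in the frame of mat between -0.065 and 0.065 m and y of bottle in the frame of mat between -0.115 and 0.115 m and x of tub in the frame of mat between -0.065 and 0.065 m and y of tub in the frame of mat between -0.115 and 0.115 m and x of shunt in the frame of nest between -0.012 and 0.012 m and y of shunt in the frame of nest between -0.012 and 0.012 m and z of shunt in the frame of nest below 0.0075 m and contact force between shunt and the fingers below 0.05 N), for 0.2 s.
At the end, for the whole second after the job is handed in: The shunt box rests fully down on the plate inside the nest's frame (underside within 3.5 mm of it, centre within 12 mm each way), and can, bottle and tub each stand upright and at rest within 15 mm of where they stood at the start (distance of each of can, bottle, tub from where it was at the start of the episode below 0.015 m and angle between each of can, bottle, tub, shunt's own z axis and vertical below 0.08 rad and linear speed of each of can, bottle, tub, shunt below 0.03 m/s and x of shunt in the frame of nest between -0.012 and 0.012 m and y of shunt in the frame of nest between -0.012 and 0.012 m and z of shunt in the frame of nest below 0.0075 m); the robot touches nothing.
It fails at once if a can, bottle, tub or shunt box is tipped by more than about 35 degrees (angle between any of can, bottle, tub, shunt's own z axis and vertical above 0.6 rad).
It fails at once if the solder spool or the mug is displaced by more than 20 mm (distance of any of spool, mug from where it was at the start of the episode above 0.02 m).
It also fails if it takes over 147 s, if anything falls off the work surface, if the arm or the gripper's body presses on something with over 40 N, if the wrist force passes 120 N, or if a joint passes its speed limit or range.

## Working session

There is one attempt and no reset: what is moved stays moved. The work goes in short steps, Python scripts to look and compute and a tool call to move; the robot and the scene stay as the last step left them, time stands still between calls to the robot, and variables do not carry over. Pictures are saved under pics/ and viewed, at most 14 in all, crops included, and the job is handed in when it is done.

Besides the shell and the picture viewer there is one more tool, called after "Request:" by a JSON object that holds its "fn" and its "kwargs", one argument or row to a line. play_rows: Moves the arm, as the interface text tells. Its arguments: {"type":"object","properties":{"motion":{"type":"array","items":{"type":"object","properties":{"x":{"type":"number"},"y":{"type":"number"},"z":{"type":"number"},"twist":{"type":"number"}}}},"grip":{"type":"number"},"newtons":{"type":"number"}},"required":["motion"]}

```bash
mkdir -p pics; ls
cat > h.py <<'E'
import numpy as np, cv2
from rig import sense, capture, calibration, search_frame
def ray(cam,uv):
    c=calibration(cam);K=np.array(c["mtx"]);d=np.array(c["dist_coeffs"])
    p=cv2.undistortPoints(np.array(uv,float).reshape(-1,1,2),K,d).reshape(-1,2)
    if cam=="wrist":
        s=sense();T=np.eye(4);T[:3,:3]=s["ee_rot"];T[:3,3]=s["eef_pos"];T=T@np.array(c["tool_from_camera"])
    else: T=np.array(c["extrinsics"])
    r=np.c_[p,np.ones(len(p))]@T[:3,:3].T
    return T[:3,3],r
def onz(cam,uv,z):
    o,r=ray(cam,uv); return o+r*((z-o[2])/r[:,2])[:,None]
def proj(cam,P):
    c=calibration(cam);T=np.linalg.inv(np.array(c["extrinsics"]))
    return cv2.projectPoints(np.array(P,float).reshape(-1,1,3),cv2.Rodrigues(T[:3,:3])[0],T[:3,3],np.array(c["mtx"]),np.array(c["dist_coeffs"]))[0].reshape(-1,2)
E
python3 - <<'E'
from h import *
for c in("top","side"):
    im=capture(c);cv2.imwrite(f"pics/{c}0.png",cv2.resize(im[:,:,::-1],(800,600)));cv2.imwrite(f"{c}raw.png",im[:,:,::-1])
    print(c,np.round(calibration(c)["extrinsics"],3).tolist())
    for n in "can bottle tub shunt caddy mat nest spool mug".split():
        print(n,[(np.round(d["box"]).tolist(),round(d["confidence"],2)) for d in search_frame(c,n)[:3]])
s=sense();print(np.round(s["ee_rot"],3),s["t"],s["width"])
print(np.round(calibration("wrist")["tool_from_camera"],3))
E
```

```text
pics
top [[-0.023, -0.994, 0.111, 0.411], [-1.0, 0.024, 0.006, 0.005], [-0.008, -0.111, -0.994, 0.789], [0.0, 0.0, 0.0, 1.0]]
can [([263.0, 113.0, 287.0, 144.0], 0.74)]
bottle [([228.0, 140.0, 252.0, 166.0], 0.79)]
tub [([199.0, 104.0, 226.0, 141.0], 0.9)]
shunt [([320.0, 106.0, 349.0, 139.0], 0.77), ([143.0, 113.0, 171.0, 142.0], 0.66), ([233.0, 113.0, 259.0, 141.0], 0.64)]
caddy [([188.0, 97.0, 300.0, 189.0], 0.66)]
mat [([337.0, 167.0, 441.0, 241.0], 0.84)]
nest [([90.0, 169.0, 153.0, 236.0], 0.61)]
spool [([204.0, 235.0, 234.0, 254.0], 0.72)]
mug [([280.0, 229.0, 335.0, 267.0], 0.78)]
side [[-0.985, -0.098, 0.141, 0.37], [-0.171, 0.49, -0.855, 0.737], [0.015, -0.866, -0.499, 0.47], [0.0, 0.0, 0.0, 1.0]]
can [([197.0, 148.0, 215.0, 191.0], 0.9)]
bottle [([208.0, 172.0, 229.0, 215.0], 0.58)]
tub [([165.0, 178.0, 193.0, 226.0], 0.62)]
shunt [([139.0, 230.0, 177.0, 273.0], 0.72), ([194.0, 187.0, 205.0, 211.0], 0.66), ([214.0, 141.0, 237.0, 161.0], 0.66)]
caddy [([153.0, 173.0, 255.0, 241.0], 0.59)]
mat [([248.0, 145.0, 307.0, 180.0], 0.9)]
nest [([196.0, 277.0, 268.0, 328.0], 0.93)]
spool [([288.0, 209.0, 314.0, 237.0], 0.97), ([206.0, 172.0, 228.0, 216.0], 0.36)]
mug [([288.0, 160.0, 321.0, 203.0], 0.77)]
[[ 0.902  0.432 -0.   ]
 [ 0.432 -0.902 -0.   ]
 [-0.     0.    -1.   ]] 1.0 0.08542456022229804
[[-0.    -0.963 -0.27   0.067]
 [ 1.    -0.    -0.    -0.002]
 [ 0.    -0.27   0.963 -0.143]
 [ 0.     0.     0.     1.   ]]
```

View pics/top0.png

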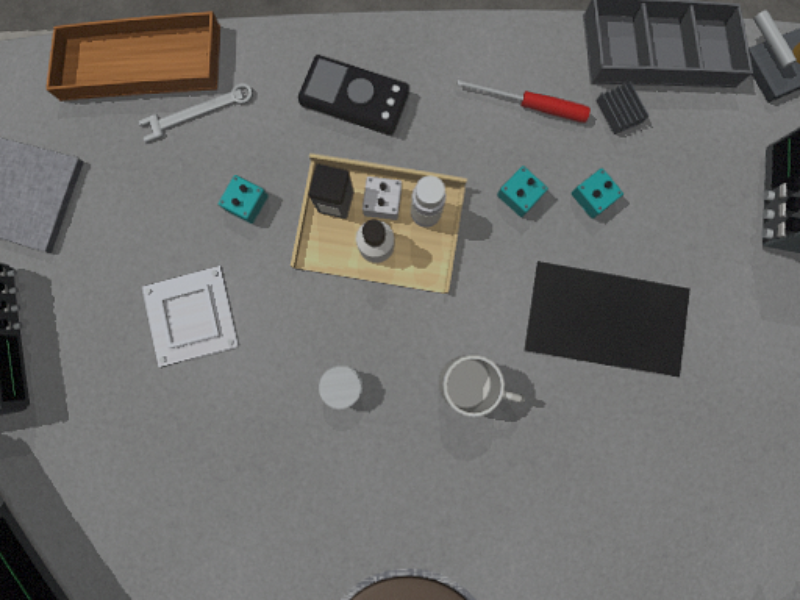

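Run:
```python
import cv2
a=cv2.imread("topraw.png")[85:260,80:445]; cv2.imwrite("pics/topcrop.png",cv2.resize(a,None,fx=2.19,fy=2.19,interpolation=cv2.INTER_CUBIC))
```

```text
(no output)
```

View pics/side0.png

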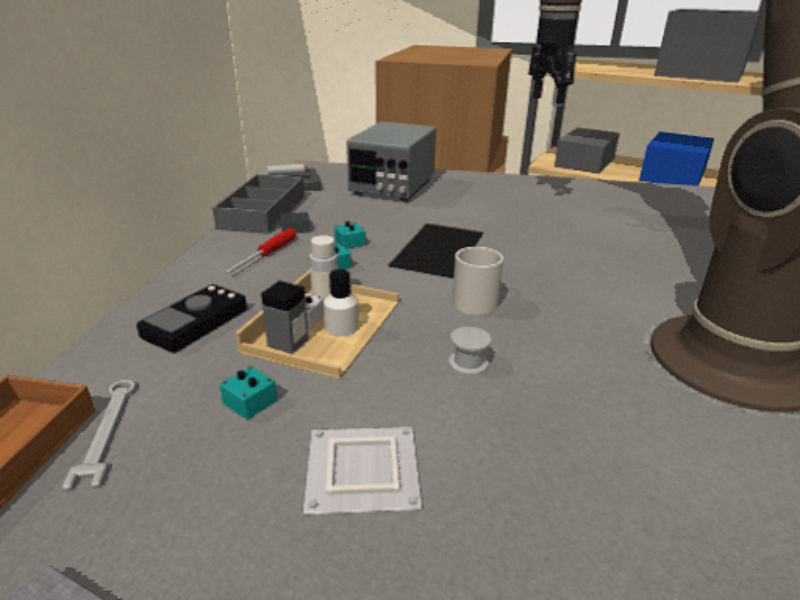

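The top view (800x600) shows the aluminium shunt at (381,197) in the caddy, with the tub at (332,190), the can at (430,200) and the bottle at (375,238). The mat is at (608,318), the nest at (190,316), the spool at (340,387) and the mug at (474,385). Shunt candidates are the grey box at (381,197) and turquoise look-alikes at (242,198), (522,190) and (597,192). By colour and by standing in the caddy, I choose the grey one. The side view agrees: grey at (312,308), turquoise at (248,390), (340,255) and (350,235). I'll check it in a close crop.

View pics/topcrop.png

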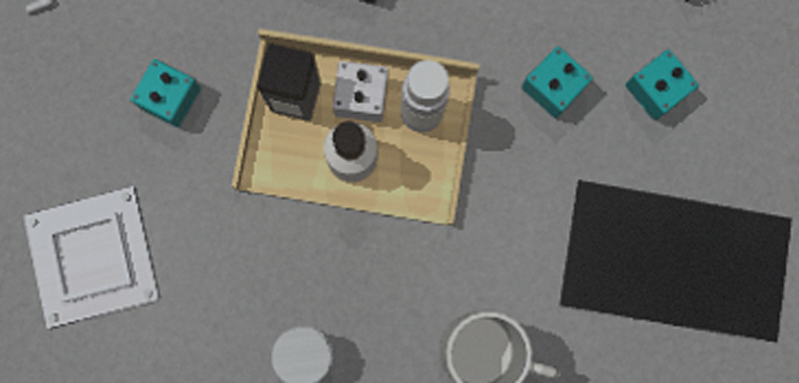

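The close crop confirms it: the grey shunt with two black terminals sits at crop (361,88), and the look-alikes are clearly turquoise. The mat corners are about (580,181), (791,217), (777,341) and (561,305).

```bash
cat >> h.py <<'E'
def crop2raw(p): return np.array(p,float)/2.19+[80,85]-0.27
E
python3 - <<'E'
from h import *
def quad(p,z,n):
    P=onz("top",crop2raw(p),z)[:,:2]; c=P.mean(0)
    L=[np.linalg.norm(P[(i+1)%4]-P[i]) for i in range(4)]
    e=(P[1]-P[0])+(P[2]-P[3])
    print(n,np.round(c,4),"sides",np.round(L,4),"yaw of first edge",round(np.degrees(np.arctan2(e[1],e[0])),1))
quad([(580,181),(791,217),(777,341),(561,305)],.003,"mat")
quad([(24,214),(134,187),(158,298),(48,328)],.004,"nest")
quad([(339,62),(386,64),(382,118),(335,112)],.034,"shunt")
B=onz("top",crop2raw([(262,31),(479,66)]),.036);F=onz("top",crop2raw([(234,187),(455,224)]),.002)
print("caddy back",B[:,:2].round(4),"front",F[:,:2].round(4))
for n,p,z in[("can",(428,78),.112),("bottle",(349,137),.094),("tub",(290,68),.09),("spool",(302,355),.044),("mug",(489,355),.088)]:
    print(n,onz("top",crop2raw([p]),z)[0].round(4))
E
```

```text
mat [ 0.4614 -0.2988] sides [0.2266 0.1297 0.2277 0.1281] yaw of first edge -100.9
nest [0.48  0.302] sides [0.1199 0.1171 0.1184 0.1213] yaw of first edge -77.0
shunt [0.638  0.0214] sides [0.047  0.0555 0.0469 0.0515] yaw of first edge -96.5
caddy back [[ 0.7005  0.1192]
 [ 0.6582 -0.097 ]] front [[ 0.548   0.1534]
 [ 0.5045 -0.0706]]
can [ 0.6231 -0.0407  0.112 ]
bottle [0.5752 0.0314 0.094 ]
tub [0.6429 0.085  0.09  ]
spool [0.3786 0.0817 0.044 ]
mug [ 0.3766 -0.0887  0.088 ]
```

Request:
{"fn": "play_rows", "kwargs": {
  "motion": [
    {"x":4.9,"y":-3.1,"z":-0.6,"twist":3},
    {"x":9.8,"y":-6.1,"z":-1.2,"twist":6},
    {"x":14.7,"y":-9.2,"z":-1.8,"twist":9},
    {"x":19.5,"y":-12.2,"z":-2.3,"twist":12},
    {"x":24.4,"y":-15.3,"z":-2.9,"twist":15},
    {"x":29.3,"y":-18.4,"z":-3.5,"twist":18},
    {"x":34.2,"y":-21.4,"z":-4.1,"twist":21},
    {"x":39.1,"y":-24.5,"z":-4.7,"twist":24},
    {"x":44,"y":-27.5,"z":-5.3,"twist":28},
    {"x":48.8,"y":-30.6,"z":-5.9,"twist":31},
    {"x":53.7,"y":-33.6,"z":-6.4,"twist":34},
    {"x":58.6,"y":-36.7,"z":-7,"twist":36.6}
  ],
  "grip": 1
}}

```text
t: 2.5
eef_pos: [0.6408, 0.0219, 0.3016]
ee_rot: [[0.981, -0.193, 0.0], [-0.193, -0.981, -0.0], [0.0, 0.0, -1.0]]
contact_force: [0.3, -1.0, 0.3]
width: 0.0853
grip_force: 0.0
```

Request:
{"fn": "play_rows", "kwargs": {
  "motion": [
    {"x":0},
    {"x":0},
    {"x":0}
  ]
}}

```text
$.motion[0]: bad value
```

Run:
```python
from h import *
s=sense();print(s["eef_pos"],np.round(s["ee_rot"],3),s["t"])
im=capture("wrist");cv2.imwrite("pics/w0.png",cv2.resize(im[:,:,::-1],(800,600)));cv2.imwrite("w0raw.png",im[:,:,::-1])
for n in "can bottle tub shunt".split():
    print(n,[(np.round(np.array(d["box"])*1.5625).tolist(),round(d["confidence"],2)) for d in search_frame("wrist",n)[:3]])
```

```text
[0.64080601 0.02188517 0.30156189] [[ 0.981 -0.193  0.   ]
 [-0.193 -0.981 -0.   ]
 [ 0.     0.    -1.   ]] 2.5
can [([436.0, 232.0, 506.0, 299.0], 0.75)]
bottle [([613.0, 285.0, 800.0, 411.0], 0.69)]
tub [([276.0, 232.0, 346.0, 310.0], 0.9)]
shunt [([364.0, 218.0, 427.0, 278.0], 0.79), ([360.0, 468.0, 412.0, 519.0], 0.63), ([570.0, 159.0, 656.0, 237.0], 0.59)]
```

View pics/w0.png

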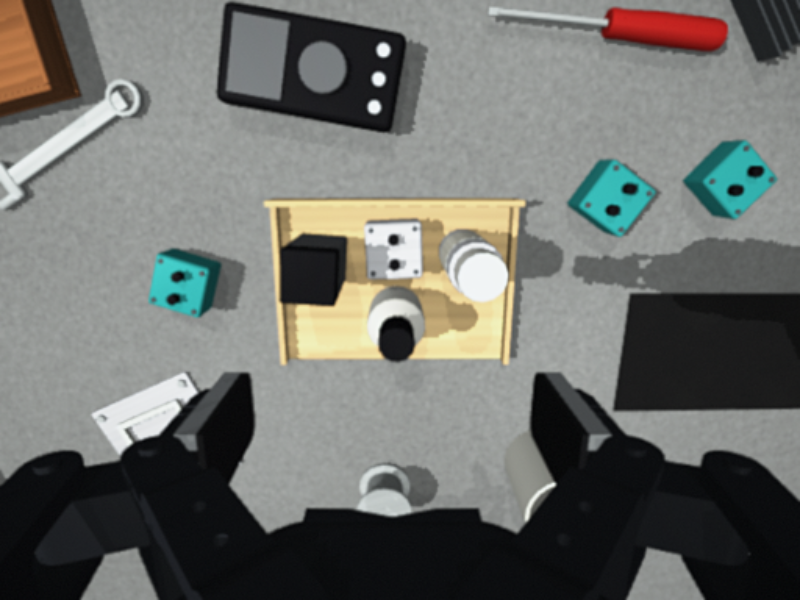

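The wrist view shows the caddy square to the tool. The can cap top is at (483,276), the bottle cap top at (397,345), the tub lid corners at (282,248) to (333,304), and the grey shunt at (394,249).

Run:
```python
from h import *
r=lambda p:np.array(p,float)/1.5625-0.2
def rep(cam,n,p,z):
    P=onz(cam,p,z)[:,:2]; c=P.mean(0); o=""
    if len(P)==4:
        e=(P[1]-P[0])+(P[2]-P[3]);o=(np.round(np.linalg.norm(np.roll(P,-1,0)-P,axis=1),4),round(np.degrees(np.arctan2(e[1],e[0])),1))
    print(cam,n,c.round(4),o)
for n,p,z in[("can",[(483,276)],.116),("bottle",[(397,345)],.098),("tub",[(282,248),(337,250),(333,304),(281,301)],.094),("shunt",[(365,221),(420,219),(422,276),(367,279)],.038),("nothing caddy front/back",[(285,362),(506,362),(524,203),(265,203)],.02),("matcorner",[(629,294)],.003),("matcorner2",[(615,410)],.003)]: rep("wrist",n,r(p),z)
for n,p,z in[("can",[(428,78)],.116),("bottle",[(349,137)],.098),("tub",[(290,68)],.094),("matcorners1",[(580,181)],.003),("mc2",[(561,305)],.003)]: rep("top",n,crop2raw(p),z)
# nest in top: white rail frame, refine
```

```text
wrist can [ 0.6187 -0.0419] 
wrist bottle [0.5716 0.0297] 
wrist tub [0.6383 0.0861] (array([0.0415, 0.0426, 0.0405, 0.0417]), np.float64(-103.8))
wrist shunt [0.6367 0.0197] (array([0.0473, 0.0503, 0.0489, 0.0512]), np.float64(-98.3))
wrist nothing caddy front/back [0.5993 0.0254] (array([0.2164, 0.1532, 0.231 , 0.1533]), np.float64(-101.0))
wrist matcorner [ 0.5434 -0.1985] 
wrist matcorner2 [ 0.4178 -0.1772] 
top can [ 0.6218 -0.0404] 
top bottle [0.5742 0.0312] 
top tub [0.6416 0.0845] 
top matcorners1 [ 0.5456 -0.2001] 
top mc2 [ 0.4201 -0.1744]
```

Request:
{"fn": "play_rows", "kwargs": {
  "motion": [
    {"x":0,"y":0,"z":0,"twist":0},
    {"x":0,"y":0,"z":0,"twist":0}
  ]
}}

```text
t: 3.0
eef_pos: [0.6396, 0.0189, 0.3015]
ee_rot: [[0.981, -0.193, 0.0], [-0.193, -0.981, -0.0], [0.0, 0.0, -1.0]]
contact_force: [0.1, -0.5, -0.0]
width: 0.0855
grip_force: 0.0
```

Request:
{"fn": "play_rows", "kwargs": {
  "motion": [
    {"x":-3.4,"y":0,"z":3},
    {"x":-6.7,"y":0,"z":7},
    {"x":-6.7,"y":0,"z":11},
    {"x":-6.7,"y":0,"z":14.5},
    {"x":-6.7,"y":0,"z":17.5},
    {"x":-6.7,"y":0,"z":20},
    {"x":-6.7,"y":0,"z":22},
    {"x":-6.7,"y":0,"z":23.2},
    {"x":-6.7,"y":0,"z":23.9},
    {"x":-6.7,"y":0,"z":23.9},
    {"x":-6.7,"y":0,"z":23.9}
  ]
}}

```text
$.motion[0]: bad value
```

Request:
{"fn": "play_rows", "kwargs": {
  "motion": [
    {"x":0,"y":0,"z":0},
    {"x":0,"y":0,"z":0},
    {"x":0,"y":0,"z":0},
    {"x":0,"y":0,"z":0},
    {"x":0,"y":0,"z":0},
    {"x":0,"y":0,"z":0},
    {"x":0,"y":0,"z":0},
    {"x":0,"y":0,"z":0}
  ],
  "grip": 0,
  "newtons": 30
}}

```text
$.motion[0]: bad value
```

Request:
{"fn": "play_rows", "kwargs": {
  "motion": [
    {"x":-3.4,"y":0,"z":3,"twist":0},
    {"x":-6.7,"y":0,"z":7,"twist":0},
    {"x":-6.7,"y":0,"z":11,"twist":0},
    {"x":-6.7,"y":0,"z":14.5,"twist":0},
    {"x":-6.7,"y":0,"z":17.5,"twist":0},
    {"x":-6.7,"y":0,"z":20,"twist":0},
    {"x":-6.7,"y":0,"z":22,"twist":0},
    {"x":-6.7,"y":0,"z":23.2,"twist":0},
    {"x":-6.7,"y":0,"z":23.9,"twist":0},
    {"x":-6.7,"y":0,"z":23.9,"twist":0},
    {"x":-6.7,"y":0,"z":23.9,"twist":0}
  ],
  "grip": 1
}}

```text
t: 4.38
eef_pos: [0.5746, 0.0334, 0.063]
ee_rot: [[0.982, -0.191, 0.001], [-0.191, -0.982, 0.0], [0.001, -0.0, -1.0]]
contact_force: [0.4, -0.2, -0.1]
width: 0.0857
grip_force: 0.0
```

Request:
{"fn": "play_rows", "kwargs": {
  "motion": [
    {"x":0,"y":0,"z":0,"twist":0},
    {"x":0,"y":0,"z":0,"twist":0},
    {"x":0,"y":0,"z":0,"twist":0},
    {"x":0,"y":0,"z":0,"twist":0},
    {"x":0,"y":0,"z":0,"twist":0},
    {"x":0,"y":0,"z":0,"twist":0},
    {"x":0,"y":0,"z":0,"twist":0},
    {"x":0,"y":0,"z":0,"twist":0}
  ],
  "grip": 0,
  "newtons": 30
}}

```text
t: 5.38
eef_pos: [0.5743, 0.0333, 0.0624]
ee_rot: [[0.982, -0.191, 0.0], [-0.191, -0.982, -0.0], [0.0, -0.0, -1.0]]
contact_force: [0.2, -0.7, 2.1]
width: 0.0291
grip_force: 32.4
```

Request:
{"fn": "play_rows", "kwargs": {
  "motion": [
    {"x":0,"y":0,"z":-1,"twist":0},
    {"x":0,"y":0,"z":-3,"twist":0},
    {"x":0,"y":0,"z":-6,"twist":0},
    {"x":0,"y":0,"z":-9,"twist":0},
    {"x":0,"y":0,"z":-12,"twist":0},
    {"x":0,"y":1.5,"z":-14,"twist":0},
    {"x":-0.3,"y":5,"z":-15,"twist":0},
    {"x":-0.5,"y":9,"z":-15,"twist":0},
    {"x":-0.7,"y":13,"z":-15,"twist":0},
    {"x":-0.9,"y":17,"z":-15,"twist":0},
    {"x":-1,"y":21,"z":-15,"twist":0},
    {"x":-1.1,"y":25,"z":-15,"twist":0}
  ]
}}

```text
t: 6.88
eef_pos: [0.515, -0.2111, 0.2126]
ee_rot: [[0.982, -0.191, -0.0], [-0.191, -0.982, 0.0], [-0.0, -0.0, -1.0]]
contact_force: [1.0, -0.7, -1.4]
width: 0.0289
grip_force: 32.3
```

Request:
{"fn": "play_rows", "kwargs": {
  "motion": [
    {"x":-0.1,"y":4,"z":0,"twist":0},
    {"x":-0.2,"y":7.5,"z":0,"twist":0},
    {"x":-0.2,"y":9.3,"z":0.5,"twist":0},
    {"x":-0.2,"y":9.8,"z":3,"twist":0},
    {"x":-0.2,"y":9.8,"z":6,"twist":0},
    {"x":-0.2,"y":9.8,"z":9,"twist":0},
    {"x":-0.2,"y":9.8,"z":11.5,"twist":0},
    {"x":-0.2,"y":9.8,"z":13.3,"twist":0},
    {"x":-0.2,"y":9.8,"z":14.3,"twist":0},
    {"x":-0.2,"y":9.8,"z":14.8,"twist":0},
    {"x":-0.2,"y":9.8,"z":15.1,"twist":0},
    {"x":-0.2,"y":9.8,"z":15.1,"twist":0}
  ]
}}

```text
t: 8.38
eef_pos: [0.4953, -0.306, 0.0617]
ee_rot: [[0.982, -0.191, 0.001], [-0.191, -0.982, -0.0], [0.001, 0.0, -1.0]]
contact_force: [-0.1, 0.4, -1.2]
width: 0.0291
grip_force: 32.3
```

Request:
{"fn": "play_rows", "kwargs": {
  "motion": [
    {"x":0,"y":0,"z":0.05,"twist":0},
    {"x":0,"y":0,"z":0.1,"twist":0},
    {"x":0,"y":0,"z":0.1,"twist":0},
    {"x":0,"y":0,"z":0.1,"twist":0}
  ]
}}

```text
t: 8.88
eef_pos: [0.4956, -0.3062, 0.0614]
ee_rot: [[0.982, -0.191, 0.001], [-0.191, -0.982, -0.001], [0.002, 0.001, -1.0]]
contact_force: [-1.4, 0.7, 6.0]
width: 0.0297
grip_force: 32.8
```

Request:
{"fn": "play_rows", "kwargs": {
  "motion": [
    {"x":0,"y":0,"z":0,"twist":0},
    {"x":0,"y":0,"z":0,"twist":0},
    {"x":0,"y":0,"z":0,"twist":0},
    {"x":0,"y":0,"z":0,"twist":0},
    {"x":0,"y":0,"z":0,"twist":0},
    {"x":0,"y":0,"z":-2,"twist":0},
    {"x":0,"y":0,"z":-5,"twist":0},
    {"x":0,"y":0,"z":-8,"twist":0},
    {"x":0,"y":0,"z":-11,"twist":0},
    {"x":0,"y":0,"z":-13,"twist":0},
    {"x":0,"y":-1,"z":-14,"twist":0},
    {"x":0,"y":-4,"z":-14,"twist":0}
  ],
  "grip": 1
}}

```text
t: 10.38
eef_pos: [0.5025, -0.2672, 0.2007]
ee_rot: [[0.981, -0.194, 0.001], [-0.194, -0.981, -0.001], [0.001, 0.001, -1.0]]
contact_force: [0.5, 0.5, -0.0]
width: 0.0851
grip_force: 0.0
```

Request:
{"fn": "play_rows", "kwargs": {
  "motion": [
    {"x":1.2,"y":-4,"z":0,"twist":0},
    {"x":2.6,"y":-9,"z":0,"twist":0},
    {"x":4.1,"y":-14,"z":0,"twist":0},
    {"x":5.6,"y":-19,"z":0,"twist":0},
    {"x":6.8,"y":-23,"z":0,"twist":0},
    {"x":7.2,"y":-24.6,"z":0.5,"twist":0},
    {"x":7.2,"y":-24.6,"z":3,"twist":0},
    {"x":7.2,"y":-24.6,"z":6,"twist":0},
    {"x":7.2,"y":-24.6,"z":9,"twist":0},
    {"x":7.2,"y":-24.6,"z":12,"twist":0},
    {"x":7.2,"y":-24.6,"z":14,"twist":0},
    {"x":7.2,"y":-24.6,"z":15,"twist":0}
  ]
}}

```text
t: 11.88
eef_pos: [0.6195, -0.0392, 0.049]
ee_rot: [[0.982, -0.191, -0.002], [-0.191, -0.982, -0.0], [-0.002, 0.001, -1.0]]
contact_force: [-0.3, -0.5, 0.2]
width: 0.0854
grip_force: 0.0
```

Request:
{"fn": "play_rows", "kwargs": {
  "motion": [
    {"x":0,"y":0,"z":0,"twist":0},
    {"x":0,"y":0,"z":0,"twist":0},
    {"x":0,"y":0,"z":0,"twist":0},
    {"x":0,"y":0,"z":0,"twist":0},
    {"x":0,"y":0,"z":0,"twist":0},
    {"x":0,"y":0,"z":0,"twist":0},
    {"x":0,"y":0,"z":0,"twist":0},
    {"x":0,"y":0,"z":0,"twist":0}
  ],
  "grip": 0,
  "newtons": 30
}}

```text
t: 12.88
eef_pos: [0.6211, -0.0389, 0.0515]
ee_rot: [[0.982, -0.191, 0.002], [-0.191, -0.982, -0.0], [0.002, -0.0, -1.0]]
contact_force: [-1.2, -1.2, 6.7]
width: 0.0433
grip_force: 28.2
```

Request:
{"fn": "play_rows", "kwargs": {
  "motion": [
    {"x":0,"y":0,"z":-1,"twist":0},
    {"x":0,"y":0,"z":-3,"twist":0},
    {"x":0,"y":0,"z":-6,"twist":0},
    {"x":0,"y":0,"z":-9,"twist":0},
    {"x":0,"y":0,"z":-12,"twist":0},
    {"x":-0.5,"y":1.5,"z":-14,"twist":0},
    {"x":-2,"y":5,"z":-15,"twist":0},
    {"x":-3.7,"y":9,"z":-15,"twist":0},
    {"x":-5.4,"y":13,"z":-15,"twist":0},
    {"x":-7.1,"y":17,"z":-15,"twist":0},
    {"x":-8.7,"y":21,"z":-15,"twist":0},
    {"x":-10.4,"y":25,"z":-15,"twist":0}
  ]
}}

```text
t: 14.38
eef_pos: [0.4684, -0.2663, 0.2008]
ee_rot: [[0.981, -0.192, -0.0], [-0.192, -0.981, -0.0], [-0.0, 0.0, -1.0]]
contact_force: [0.3, -0.2, -2.5]
width: 0.0438
grip_force: 27.8
```

Request:
{"fn": "play_rows", "kwargs": {
  "motion": [
    {"x":-1.7,"y":4,"z":0,"twist":0},
    {"x":-3,"y":7.5,"z":0,"twist":0},
    {"x":-3.7,"y":9.2,"z":0.5,"twist":0},
    {"x":-3.8,"y":9.6,"z":3,"twist":0},
    {"x":-3.8,"y":9.6,"z":6,"twist":0},
    {"x":-3.8,"y":9.6,"z":9,"twist":0},
    {"x":-3.8,"y":9.6,"z":11.5,"twist":0},
    {"x":-3.8,"y":9.6,"z":13.3,"twist":0},
    {"x":-3.8,"y":9.6,"z":14.3,"twist":0},
    {"x":-3.8,"y":9.6,"z":14.8,"twist":0},
    {"x":-3.8,"y":9.6,"z":15.0,"twist":0},
    {"x":-3.8,"y":9.6,"z":15.0,"twist":0}
  ]
}}

```text
t: 15.88
eef_pos: [0.4152, -0.3516, 0.0508]
ee_rot: [[0.982, -0.191, 0.001], [-0.191, -0.982, -0.001], [0.001, 0.0, -1.0]]
contact_force: [-0.6, 0.5, -1.8]
width: 0.0434
grip_force: 27.9
```

Request:
{"fn": "play_rows", "kwargs": {
  "motion": [
    {"x":0,"y":0,"z":0.05,"twist":0},
    {"x":0,"y":0,"z":0.1,"twist":0},
    {"x":0,"y":0,"z":0.1,"twist":0},
    {"x":0,"y":0,"z":0.1,"twist":0}
  ]
}}

```text
t: 16.38
eef_pos: [0.4152, -0.3516, 0.0505]
ee_rot: [[0.982, -0.191, 0.001], [-0.191, -0.982, -0.001], [0.001, 0.001, -1.0]]
contact_force: [-2.8, 1.9, 7.7]
width: 0.0431
grip_force: 28.7
```

Request:
{"fn": "play_rows", "kwargs": {
  "motion": [
    {"x":0,"y":0,"z":0,"twist":0},
    {"x":0,"y":0,"z":0,"twist":0},
    {"x":0,"y":0,"z":0,"twist":0},
    {"x":0,"y":0,"z":0,"twist":0},
    {"x":0,"y":0,"z":0,"twist":0},
    {"x":0,"y":0,"z":-2,"twist":0},
    {"x":0,"y":0,"z":-5,"twist":0},
    {"x":0,"y":0,"z":-8,"twist":0},
    {"x":0,"y":0,"z":-11,"twist":0},
    {"x":0,"y":0,"z":-14,"twist":0},
    {"x":0,"y":0,"z":-15,"twist":0},
    {"x":0.5,"y":-2,"z":-15,"twist":0}
  ],
  "grip": 1
}}

```text
t: 17.88
eef_pos: [0.423, -0.334, 0.1996]
ee_rot: [[0.981, -0.194, 0.001], [-0.194, -0.981, -0.001], [0.001, 0.001, -1.0]]
contact_force: [-0.4, 0.6, 0.5]
width: 0.0852
grip_force: 0.0
```

Request:
{"fn": "play_rows", "kwargs": {
  "motion": [
    {"x":1,"y":-3.5,"z":0,"twist":0},
    {"x":2.4,"y":-8.2,"z":0,"twist":0},
    {"x":3.8,"y":-13,"z":0,"twist":0},
    {"x":5.2,"y":-18,"z":0,"twist":0},
    {"x":6.7,"y":-23,"z":0,"twist":0},
    {"x":8.1,"y":-28,"z":0,"twist":0},
    {"x":9.6,"y":-33,"z":0,"twist":0},
    {"x":11,"y":-38,"z":0,"twist":0},
    {"x":12.3,"y":-42.5,"z":0,"twist":0},
    {"x":13.2,"y":-45.4,"z":0,"twist":0},
    {"x":13.2,"y":-45.4,"z":0,"twist":0},
    {"x":13.2,"y":-45.4,"z":2,"twist":0}
  ]
}}

```text
t: 19.38
eef_pos: [0.6402, 0.0872, 0.1794]
ee_rot: [[0.982, -0.191, 0.001], [-0.191, -0.982, -0.0], [0.001, 0.0, -1.0]]
contact_force: [0.6, -1.2, -0.1]
width: 0.0855
grip_force: 0.0
```

Request:
{"fn": "play_rows", "kwargs": {
  "motion": [
    {"x":0,"y":0,"z":3,"twist":0},
    {"x":0,"y":0,"z":6,"twist":0},
    {"x":0,"y":0,"z":9,"twist":0},
    {"x":0,"y":0,"z":11,"twist":0},
    {"x":0,"y":0,"z":12.5,"twist":0},
    {"x":0,"y":0,"z":13,"twist":0},
    {"x":0,"y":0,"z":13,"twist":0},
    {"x":0,"y":0,"z":13,"twist":0}
  ]
}}

```text
t: 20.38
eef_pos: [0.6404, 0.088, 0.0502]
ee_rot: [[0.982, -0.191, 0.002], [-0.191, -0.982, 0.0], [0.001, -0.001, -1.0]]
contact_force: [-0.1, -0.5, 0.2]
width: 0.0855
grip_force: 0.0
```

Request:
{"fn": "play_rows", "kwargs": {
  "motion": [
    {"x":0,"y":0,"z":0,"twist":0},
    {"x":0,"y":0,"z":0,"twist":0},
    {"x":0,"y":0,"z":0,"twist":0},
    {"x":0,"y":0,"z":0,"twist":0},
    {"x":0,"y":0,"z":0,"twist":0},
    {"x":0,"y":0,"z":0,"twist":0},
    {"x":0,"y":0,"z":0,"twist":0},
    {"x":0,"y":0,"z":0,"twist":0}
  ],
  "grip": 0,
  "newtons": 30
}}

```text
t: 21.38
eef_pos: [0.64, 0.0879, 0.0497]
ee_rot: [[0.982, -0.191, 0.001], [-0.191, -0.982, 0.0], [0.0, -0.0, -1.0]]
contact_force: [-1.6, -0.5, 4.6]
width: 0.0448
grip_force: 30.0
```

Request:
{"fn": "play_rows", "kwargs": {
  "motion": [
    {"x":0,"y":0,"z":-1,"twist":0},
    {"x":0,"y":0,"z":-3,"twist":0},
    {"x":0,"y":0,"z":-6,"twist":0},
    {"x":0,"y":0,"z":-9,"twist":0},
    {"x":0,"y":0,"z":-12,"twist":0},
    {"x":-0.5,"y":1.5,"z":-14,"twist":0},
    {"x":-2,"y":5,"z":-15,"twist":0},
    {"x":-3.7,"y":9,"z":-15,"twist":0},
    {"x":-5.3,"y":13,"z":-15,"twist":0},
    {"x":-7,"y":17,"z":-15,"twist":0},
    {"x":-8.6,"y":21,"z":-15,"twist":0},
    {"x":-10.2,"y":25,"z":-15,"twist":0}
  ]
}}

```text
t: 22.88
eef_pos: [0.49, -0.1402, 0.1997]
ee_rot: [[0.981, -0.192, -0.0], [-0.192, -0.981, -0.0], [0.0, 0.0, -1.0]]
contact_force: [0.3, 0.1, -0.6]
width: 0.0443
grip_force: 30.3
```

Request:
{"fn": "play_rows", "kwargs": {
  "motion": [
    {"x":-1.5,"y":4,"z":0,"twist":0},
    {"x":-2.9,"y":7.2,"z":0,"twist":0},
    {"x":-3.5,"y":8.7,"z":0.5,"twist":0},
    {"x":-3.5,"y":8.8,"z":3,"twist":0},
    {"x":-3.5,"y":8.8,"z":6,"twist":0},
    {"x":-3.5,"y":8.8,"z":9,"twist":0},
    {"x":-3.5,"y":8.8,"z":11.5,"twist":0},
    {"x":-3.5,"y":8.8,"z":13.3,"twist":0},
    {"x":-3.5,"y":8.8,"z":14.3,"twist":0},
    {"x":-3.5,"y":8.8,"z":14.8,"twist":0},
    {"x":-3.5,"y":8.8,"z":15.1,"twist":0},
    {"x":-3.5,"y":8.8,"z":15.1,"twist":0}
  ]
}}

```text
t: 24.38
eef_pos: [0.4413, -0.218, 0.0489]
ee_rot: [[0.982, -0.191, 0.001], [-0.191, -0.982, -0.0], [0.001, 0.0, -1.0]]
contact_force: [0.3, 2.1, -0.1]
width: 0.0443
grip_force: 30.2
```

Request:
{"fn": "play_rows", "kwargs": {
  "motion": [
    {"x":0,"y":0,"z":0.05,"twist":0},
    {"x":0,"y":0,"z":0.05,"twist":0},
    {"x":0,"y":0,"z":0.05,"twist":0}
  ]
}}

```text
t: 24.75
eef_pos: [0.4413, -0.218, 0.0487]
ee_rot: [[0.982, -0.191, 0.001], [-0.191, -0.982, -0.001], [0.001, 0.0, -1.0]]
contact_force: [-2.1, 0.8, 4.9]
width: 0.0448
grip_force: 30.8
```

Request:
{"fn": "play_rows", "kwargs": {
  "motion": [
    {"x":0,"y":0,"z":0,"twist":0},
    {"x":0,"y":0,"z":0,"twist":0},
    {"x":0,"y":0,"z":0,"twist":0},
    {"x":0,"y":0,"z":0,"twist":0},
    {"x":0,"y":0,"z":0,"twist":0},
    {"x":0,"y":0,"z":-2,"twist":0},
    {"x":0,"y":0,"z":-5,"twist":0},
    {"x":0,"y":0,"z":-8,"twist":0},
    {"x":0,"y":0,"z":-11,"twist":0},
    {"x":0,"y":0,"z":-14,"twist":0},
    {"x":0.5,"y":-2,"z":-16,"twist":0},
    {"x":1.5,"y":-5,"z":-18,"twist":0}
  ],
  "grip": 1
}}

```text
t: 26.25
eef_pos: [0.4648, -0.172, 0.2287]
ee_rot: [[0.981, -0.193, 0.0], [-0.193, -0.981, -0.001], [0.0, 0.001, -1.0]]
contact_force: [0.4, 0.2, -0.1]
width: 0.0851
grip_force: 0.0
```

Request:
{"fn": "play_rows", "kwargs": {
  "motion": [
    {"x":2,"y":-4,"z":0,"twist":0},
    {"x":4,"y":-8,"z":0,"twist":0},
    {"x":6,"y":-12,"z":0,"twist":0},
    {"x":8,"y":-16,"z":0,"twist":0},
    {"x":10,"y":-20,"z":0,"twist":0},
    {"x":12,"y":-24,"z":0,"twist":0},
    {"x":12.5,"y":-26,"z":0,"twist":0},
    {"x":12.5,"y":-26,"z":0,"twist":0},
    {"x":12.5,"y":-26,"z":0,"twist":0},
    {"x":12.5,"y":-26,"z":0,"twist":0},
    {"x":12.5,"y":-26,"z":0,"twist":0}
  ]
}}

```text
t: 27.62
eef_pos: [0.6372, 0.0585, 0.2281]
ee_rot: [[0.981, -0.192, 0.0], [-0.192, -0.981, -0.0], [0.0, 0.0, -1.0]]
contact_force: [-0.2, -0.8, -0.1]
width: 0.0853
grip_force: 0.0
```

Run:
```python
from h import *
s=sense();print(s["eef_pos"],s["t"])
a=capture("wrist")[:,:,::-1];cv2.imwrite("w1raw.png",a)
b=capture("side")[:,:,::-1]
for n in "can bottle tub".split():
    print(n,[(np.round(d["box"]).tolist(),round(d["confidence"],2)) for d in search_frame("side",n)[:2]])
cv2.imwrite("pics/v1.png",np.hstack([cv2.resize(a[80:300,100:420],(400,275)),cv2.resize(b[110:350,120:360],(400,275))]))
cv2.imwrite("pics/w1.png",cv2.resize(a[:280],(800,438)))
```

```text
[0.6372157  0.05847409 0.22812693] 27.625
can [([289.0, 117.0, 306.0, 158.0], 0.59)]
bottle [([262.0, 126.0, 277.0, 160.0], 0.54)]
tub [([273.0, 135.0, 292.0, 172.0], 0.68)]
```

View pics/w1.png

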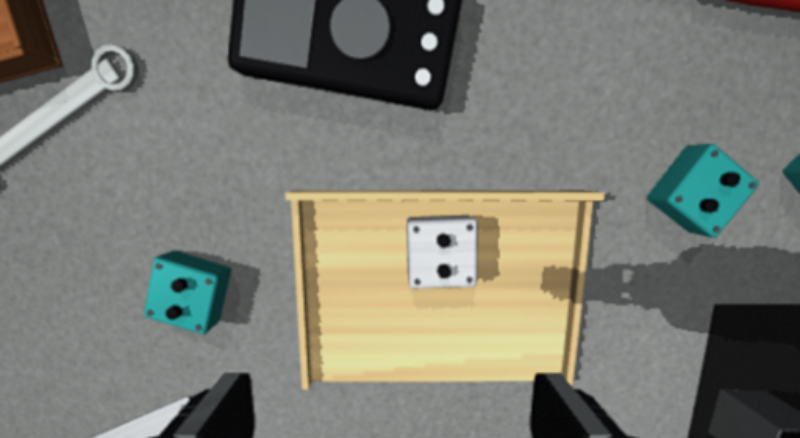

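View pics/v1.png

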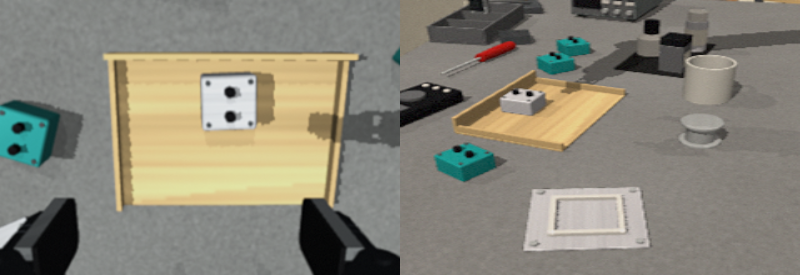

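Wrist view: only the grey shunt is left in the caddy, at (442,252). The side view shows the bottle, can and tub standing on the mat.

Run:
```python
from h import *
P=onz("wrist",np.array([(408,217),(475,217),(477,287),(409,289)])/1.5625-.2,.038)[:,:2]
s=sense();p=s["eef_pos"];print(P.mean(0),np.linalg.norm(np.roll(P,-1,0)-P,axis=1),p)
print((P.mean(0)-p[:2])@np.array(s["ee_rot"])[:2,:2])
```

```text
[0.63736312 0.02337372] [0.04720299 0.05101435 0.04986215 0.05234158] [0.63733819 0.05952937 0.22786635]
[0.00693315 0.03548468]
```

Request:
{"fn": "play_rows", "kwargs": {
  "motion": [
    {"x":0.4,"y":2,"z":2,"twist":0},
    {"x":0.7,"y":3.6,"z":5,"twist":0},
    {"x":0.7,"y":3.6,"z":9,"twist":0},
    {"x":0.7,"y":3.6,"z":13,"twist":0},
    {"x":0.7,"y":3.6,"z":16,"twist":0},
    {"x":0.7,"y":3.6,"z":18.5,"twist":0},
    {"x":0.7,"y":3.6,"z":20.5,"twist":0},
    {"x":0.7,"y":3.6,"z":21.3,"twist":0},
    {"x":0.7,"y":3.6,"z":21.7,"twist":0},
    {"x":0.7,"y":3.6,"z":21.7,"twist":0},
    {"x":0.7,"y":3.6,"z":21.7,"twist":0}
  ]
}}

```text
t: 29.25
eef_pos: [0.6379, 0.0231, 0.0116]
ee_rot: [[0.982, -0.191, 0.001], [-0.191, -0.982, 0.0], [0.001, -0.0, -1.0]]
contact_force: [-0.2, 0.3, -0.0]
width: 0.0853
grip_force: 0.0
```

Request:
{"fn": "play_rows", "kwargs": {
  "motion": [
    {"x":0,"y":0,"z":0,"twist":0},
    {"x":0,"y":0,"z":0,"twist":0},
    {"x":0,"y":0,"z":0,"twist":0},
    {"x":0,"y":0,"z":0,"twist":0},
    {"x":0,"y":0,"z":0,"twist":0},
    {"x":0,"y":0,"z":0,"twist":0},
    {"x":0,"y":0,"z":0,"twist":0},
    {"x":0,"y":0,"z":0,"twist":0}
  ],
  "grip": 0,
  "newtons": 35
}}

```text
t: 30.25
eef_pos: [0.6377, 0.023, 0.0112]
ee_rot: [[0.982, -0.191, 0.001], [-0.191, -0.982, -0.0], [0.001, -0.0, -1.0]]
contact_force: [-1.2, -0.2, 5.7]
width: 0.0492
grip_force: 37.6
```

Request:
{"fn": "play_rows", "kwargs": {
  "motion": [
    {"x":0,"y":0,"z":-1,"twist":0},
    {"x":0,"y":0,"z":-4,"twist":0},
    {"x":0,"y":0,"z":-8,"twist":0},
    {"x":0,"y":0,"z":-12,"twist":0},
    {"x":-1.5,"y":-1.3,"z":-16,"twist":-1},
    {"x":-5,"y":-4.4,"z":-19,"twist":-4},
    {"x":-9,"y":-7.9,"z":-20,"twist":-8},
    {"x":-13,"y":-11.4,"z":-20,"twist":-12},
    {"x":-17,"y":-14.9,"z":-20,"twist":-16},
    {"x":-21,"y":-18.3,"z":-20,"twist":-20},
    {"x":-24.3,"y":-21.2,"z":-20,"twist":-23},
    {"x":-25.5,"y":-22.2,"z":-20,"twist":-24}
  ]
}}

```text
t: 31.75
eef_pos: [0.4271, 0.292, 0.2112]
ee_rot: [[0.973, 0.23, -0.0], [0.23, -0.973, 0.001], [-0.0, -0.001, -1.0]]
contact_force: [0.4, -1.4, -2.5]
width: 0.0494
grip_force: 36.8
```

Request:
{"fn": "play_rows", "kwargs": {
  "motion": [
    {"x":0,"y":0,"z":0,"twist":0},
    {"x":0,"y":0,"z":0,"twist":0},
    {"x":0,"y":0,"z":0,"twist":0},
    {"x":0,"y":0,"z":0,"twist":0}
  ]
}}

```text
t: 32.25
eef_pos: [0.43, 0.2888, 0.2107]
ee_rot: [[0.975, 0.223, -0.0], [0.223, -0.975, -0.0], [-0.0, 0.0, -1.0]]
contact_force: [1.2, 0.1, -1.8]
width: 0.0495
grip_force: 36.8
```

Run:
```python
from h import *
s=sense();print(s["eef_pos"],np.round(s["ee_rot"],3),s["t"])
a=capture("wrist")[:,:,::-1];cv2.imwrite("w2raw.png",a)
cv2.imwrite("pics/w2.png",cv2.resize(a,(800,600)))
```

```text
[0.42999229 0.2888152  0.2106617 ] [[ 0.975  0.223 -0.   ]
 [ 0.223 -0.975 -0.   ]
 [-0.     0.    -1.   ]] 32.25
```

View pics/w2.png

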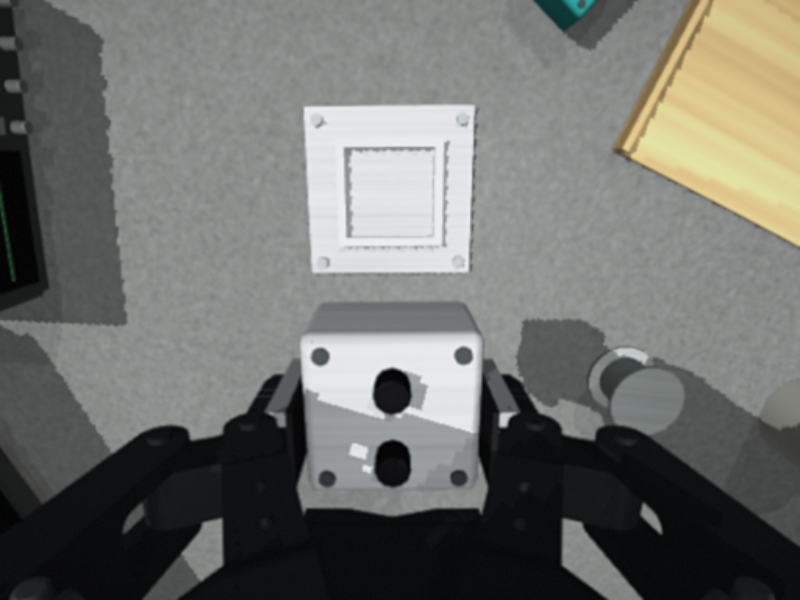

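The nest plate at (304,106) to (470,272) is square to the tool, with the frame opening around (391,194). The shunt is held level.

Run:
```python
from h import *
s=sense();p=s["eef_pos"];R=np.array(s["ee_rot"])[:2,:2]
for q,z in(([(304,106),(475,104),(470,272),(313,272)],.004),([(345,148),(440,147),(437,240),(346,239)],.007)):
    P=onz("wrist",np.array(q)/1.5625-.2,z)[:,:2]
    e=P[1]-P[0]+P[2]-P[3];print(P.mean(0),np.linalg.norm(np.roll(P,-1,0)-P,axis=1),np.degrees(np.arctan2(e[1],e[0])),(P.mean(0)-p[:2])@R)
P=onz("wrist",np.array([(302,335),(481,335),(484,487),(313,491)])/1.5625-.2,s["eef_pos"][2]-.011+.038)[:,:2]
print("box",(P.mean(0)-p[:2])@R,np.linalg.norm(np.roll(P,-1,0)-P,axis=1));print(p,s["width"])
```

```text
[0.47761431 0.30243294] [0.11954502 0.12014689 0.11981075 0.11885677] -76.77996999540994 [ 0.04954728 -0.00241829]
[0.47616874 0.30099764] [0.06716192 0.06611055 0.06753965 0.06469152] -77.11838394429901 [ 0.04781734 -0.00134263]
box [ 0.00053414 -0.00040355] [0.04703495 0.04732169 0.04999911 0.04856673]
[0.42986274 0.28899535 0.21068441] 0.04950084211111955
```

Request:
{"fn": "play_rows", "kwargs": {
  "motion": [
    {"x":2,"y":-0.1,"z":1,"twist":0},
    {"x":4.5,"y":-0.2,"z":4,"twist":0},
    {"x":4.9,"y":-0.2,"z":8,"twist":0},
    {"x":4.9,"y":-0.2,"z":12,"twist":0},
    {"x":4.9,"y":-0.2,"z":15,"twist":0},
    {"x":4.9,"y":-0.2,"z":17,"twist":0},
    {"x":4.9,"y":-0.2,"z":18,"twist":0},
    {"x":4.9,"y":-0.2,"z":18.7,"twist":0},
    {"x":4.9,"y":-0.2,"z":19.3,"twist":0},
    {"x":4.9,"y":-0.2,"z":19.7,"twist":0},
    {"x":4.9,"y":-0.2,"z":19.9,"twist":0},
    {"x":4.9,"y":-0.2,"z":19.9,"twist":0}
  ]
}}

```text
t: 33.8
eef_pos: [0.4768, 0.3026, 0.0119]
ee_rot: [[0.974, 0.225, 0.0], [0.225, -0.974, 0.0], [0.0, 0.0, -1.0]]
contact_force: [0.6, 1.0, -1.7]
width: 0.0495
grip_force: 36.9
```

Request:
{"fn": "play_rows", "kwargs": {
  "motion": [
    {"x":0,"y":0,"z":0.05,"twist":0},
    {"x":0,"y":0,"z":0.1,"twist":0},
    {"x":0,"y":0,"z":0.1,"twist":0},
    {"x":0,"y":0,"z":0.1,"twist":0}
  ]
}}

```text
t: 34.3
eef_pos: [0.4769, 0.3027, 0.0112]
ee_rot: [[0.974, 0.225, 0.0], [0.225, -0.974, 0.0], [0.0, -0.0, -1.0]]
contact_force: [-2.5, -1.8, 6.0]
width: 0.0495
grip_force: 37.6
```

Request:
{"fn": "play_rows", "kwargs": {
  "motion": [
    {"x":0,"y":0,"z":0,"twist":0},
    {"x":0,"y":0,"z":0,"twist":0},
    {"x":0,"y":0,"z":0,"twist":0},
    {"x":0,"y":0,"z":0,"twist":0},
    {"x":0,"y":0,"z":0,"twist":0},
    {"x":0,"y":0,"z":-2,"twist":0},
    {"x":0,"y":0,"z":-6,"twist":0},
    {"x":0,"y":0,"z":-10,"twist":0},
    {"x":0,"y":0,"z":-14,"twist":0},
    {"x":-2,"y":0,"z":-17,"twist":0},
    {"x":-4,"y":0,"z":-19,"twist":0},
    {"x":-5,"y":0,"z":-19,"twist":0}
  ],
  "grip": 1
}}

```text
t: 35.8
eef_pos: [0.4279, 0.2918, 0.2022]
ee_rot: [[0.974, 0.225, 0.003], [0.225, -0.974, 0.001], [0.003, -0.001, -1.0]]
contact_force: [-0.5, -0.1, -0.9]
width: 0.0851
grip_force: 0.0
```

Run:
```python
from h import *
a=capture("wrist")[:,:,::-1];b=capture("top")[:,:,::-1]
cv2.imwrite("topraw2.png",b)
x=cv2.resize(a[:250,150:400],(400,400));y=cv2.resize(b[150:260,320:450],(400,338),interpolation=cv2.INTER_CUBIC)
y=cv2.copyMakeBorder(y,0,62,0,0,cv2.BORDER_CONSTANT);cv2.imwrite("pics/v2.png",np.hstack([x,y]))
for n in "can bottle tub".split(): print(n,[(d["box"],round(d["confidence"],2)) for d in search_frame("top",n)[:2]])
print(sense()["t"])
```

```text
can [([404.5, 212.9, 446.0, 235.9], 0.93), ([87.3, 167.5, 153.0, 237.9], 0.65)]
bottle [([380.7, 172.3, 415.0, 200.3], 0.58)]
tub [([342.9, 197.2, 381.7, 227.9], 0.95)]
36.05
```

View pics/v2.png

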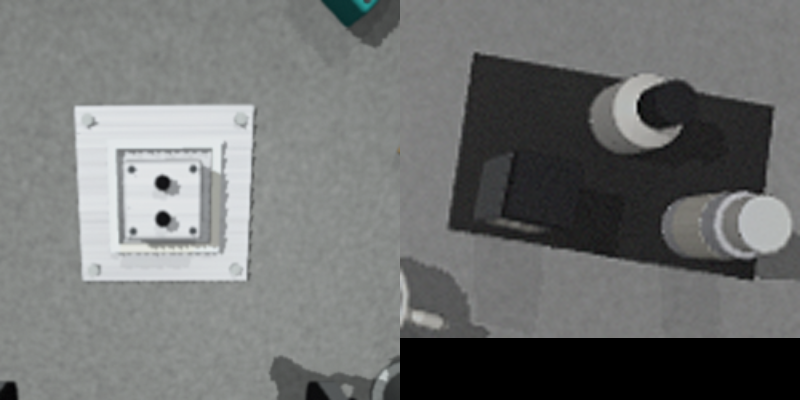

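The nest picture shows the shunt inside the rails at (163,200), and all three things still stand on the mat. Next I return the tub.

Request:
{"fn": "play_rows", "kwargs": {
  "motion": [
    {"x":-0.8,"y":3.5,"z":0,"twist":2},
    {"x":-1.7,"y":8.3,"z":0,"twist":5},
    {"x":-2.7,"y":13,"z":0,"twist":8},
    {"x":-3.7,"y":18,"z":0,"twist":11},
    {"x":-4.7,"y":23,"z":0,"twist":14},
    {"x":-5.7,"y":28,"z":0,"twist":17},
    {"x":-6.7,"y":33,"z":0,"twist":20},
    {"x":-7.8,"y":38,"z":0,"twist":22},
    {"x":-8.8,"y":43,"z":0,"twist":23},
    {"x":-9.7,"y":47.5,"z":0,"twist":24},
    {"x":-10.2,"y":49.9,"z":0,"twist":24},
    {"x":-10.2,"y":49.9,"z":0,"twist":24}
  ]
}}

```text
t: 37.55
eef_pos: [0.4405, -0.22, 0.1998]
ee_rot: [[0.981, -0.194, -0.002], [-0.194, -0.981, -0.0], [-0.002, 0.0, -1.0]]
contact_force: [0.5, 1.0, 0.3]
width: 0.0852
grip_force: 0.0
```

Request:
{"fn": "play_rows", "kwargs": {
  "motion": [
    {"x":0,"y":0,"z":0,"twist":0},
    {"x":0,"y":0,"z":0,"twist":0},
    {"x":0,"y":0,"z":1,"twist":0}
  ]
}}

```text
t: 37.92
eef_pos: [0.4416, -0.2172, 0.191]
ee_rot: [[0.982, -0.189, 0.002], [-0.189, -0.982, -0.001], [0.002, 0.0, -1.0]]
contact_force: [-0.0, 0.1, 0.4]
width: 0.0857
grip_force: 0.0
```

Descend to z .0487 (14.2 cm).

Request:
{"fn": "play_rows", "kwargs": {
  "motion": [
    {"x":0,"y":0,"z":3,"twist":0},
    {"x":0,"y":0,"z":6,"twist":0},
    {"x":0,"y":0,"z":9,"twist":0},
    {"x":0,"y":0,"z":11.5,"twist":0},
    {"x":0,"y":0,"z":13.3,"twist":0},
    {"x":0,"y":0,"z":14,"twist":0},
    {"x":0,"y":0,"z":14.1,"twist":0},
    {"x":0,"y":0,"z":14.1,"twist":0}
  ]
}}

```text
t: 38.92
eef_pos: [0.4413, -0.2179, 0.0503]
ee_rot: [[0.982, -0.191, 0.001], [-0.191, -0.982, -0.0], [0.001, 0.0, -1.0]]
contact_force: [-0.7, 0.9, -0.1]
width: 0.0852
grip_force: 0.0
```

Request:
{"fn": "play_rows", "kwargs": {
  "motion": [
    {"x":0,"y":0,"z":0,"twist":0},
    {"x":0,"y":0,"z":0,"twist":0},
    {"x":0,"y":0,"z":0,"twist":0},
    {"x":0,"y":0,"z":0,"twist":0},
    {"x":0,"y":0,"z":0,"twist":0},
    {"x":0,"y":0,"z":0,"twist":0},
    {"x":0,"y":0,"z":0,"twist":0},
    {"x":0,"y":0,"z":0,"twist":0}
  ],
  "grip": 0,
  "newtons": 30
}}

```text
t: 39.92
eef_pos: [0.4411, -0.2179, 0.0503]
ee_rot: [[0.982, -0.191, 0.001], [-0.191, -0.982, -0.0], [0.001, 0.0, -1.0]]
contact_force: [-1.1, 0.1, 5.9]
width: 0.0443
grip_force: 29.6
```

Request:
{"fn": "play_rows", "kwargs": {
  "motion": [
    {"x":0,"y":0,"z":-1,"twist":0},
    {"x":0,"y":0,"z":-3,"twist":0},
    {"x":0,"y":0,"z":-6,"twist":0},
    {"x":0,"y":0,"z":-9,"twist":0},
    {"x":0,"y":0,"z":-12,"twist":0},
    {"x":0.5,"y":-1.5,"z":-14,"twist":0},
    {"x":2,"y":-5,"z":-15,"twist":0},
    {"x":3.7,"y":-9,"z":-15,"twist":0},
    {"x":5.3,"y":-13,"z":-15,"twist":0},
    {"x":7,"y":-17,"z":-15,"twist":0},
    {"x":8.6,"y":-21,"z":-15,"twist":0},
    {"x":10.2,"y":-25,"z":-15,"twist":0}
  ]
}}

```text
t: 41.42
eef_pos: [0.5891, 0.0092, 0.2001]
ee_rot: [[0.982, -0.191, -0.0], [-0.191, -0.982, -0.0], [-0.0, 0.0, -1.0]]
contact_force: [-0.3, 0.1, -0.5]
width: 0.0442
grip_force: 30.4
```

Request:
{"fn": "play_rows", "kwargs": {
  "motion": [
    {"x":1.5,"y":-4,"z":0,"twist":0},
    {"x":2.9,"y":-7.2,"z":0,"twist":0},
    {"x":3.5,"y":-8.7,"z":0.5,"twist":0},
    {"x":3.5,"y":-8.8,"z":3,"twist":0},
    {"x":3.5,"y":-8.8,"z":6,"twist":0},
    {"x":3.5,"y":-8.8,"z":9,"twist":0},
    {"x":3.5,"y":-8.8,"z":11.5,"twist":0},
    {"x":3.5,"y":-8.8,"z":13.3,"twist":0},
    {"x":3.5,"y":-8.8,"z":14.2,"twist":0},
    {"x":3.5,"y":-8.8,"z":14.6,"twist":0},
    {"x":3.5,"y":-8.8,"z":14.8,"twist":0},
    {"x":3.5,"y":-8.8,"z":14.8,"twist":0}
  ]
}}

```text
t: 42.92
eef_pos: [0.6402, 0.0879, 0.0524]
ee_rot: [[0.982, -0.191, 0.001], [-0.191, -0.982, 0.0], [0.001, -0.0, -1.0]]
contact_force: [-0.7, -0.7, -0.2]
width: 0.0446
grip_force: 30.4
```

Request:
{"fn": "play_rows", "kwargs": {
  "motion": [
    {"x":0,"y":0,"z":0.05,"twist":0},
    {"x":0,"y":0,"z":0.1,"twist":0},
    {"x":0,"y":0,"z":0.1,"twist":0},
    {"x":0,"y":0,"z":0.1,"twist":0}
  ]
}}

```text
t: 43.42
eef_pos: [0.6402, 0.0879, 0.0514]
ee_rot: [[0.982, -0.191, 0.001], [-0.191, -0.982, 0.0], [0.001, -0.0, -1.0]]
contact_force: [-0.9, -0.9, 5.6]
width: 0.0441
grip_force: 30.9
```

Request:
{"fn": "play_rows", "kwargs": {
  "motion": [
    {"x":0,"y":0,"z":0,"twist":0},
    {"x":0,"y":0,"z":0,"twist":0},
    {"x":0,"y":0,"z":0,"twist":0},
    {"x":0,"y":0,"z":0,"twist":0},
    {"x":0,"y":0,"z":0,"twist":0},
    {"x":0,"y":0,"z":-2,"twist":0},
    {"x":0,"y":0,"z":-5,"twist":0},
    {"x":0,"y":0,"z":-8,"twist":0},
    {"x":0,"y":0,"z":-11,"twist":0},
    {"x":0,"y":0,"z":-14,"twist":0},
    {"x":-0.6,"y":2,"z":-15,"twist":0},
    {"x":-1.7,"y":6,"z":-15,"twist":0}
  ],
  "grip": 1
}}

```text
t: 44.92
eef_pos: [0.6114, 0.0322, 0.2019]
ee_rot: [[0.982, -0.188, 0.002], [-0.188, -0.982, 0.001], [0.002, -0.001, -1.0]]
contact_force: [-0.7, -1.2, 0.2]
width: 0.0853
grip_force: 0.0
```

Request:
{"fn": "play_rows", "kwargs": {
  "motion": [
    {"x":-1.3,"y":4.5,"z":0,"twist":0},
    {"x":-2.6,"y":9.2,"z":0,"twist":0},
    {"x":-4,"y":14,"z":0,"twist":0},
    {"x":-5.4,"y":19,"z":0,"twist":0},
    {"x":-6.9,"y":24,"z":0,"twist":0},
    {"x":-8.3,"y":29,"z":0,"twist":0},
    {"x":-9.7,"y":34,"z":0,"twist":0},
    {"x":-11,"y":38.5,"z":0,"twist":0},
    {"x":-11.9,"y":41,"z":0,"twist":0},
    {"x":-12,"y":41.5,"z":0,"twist":0},
    {"x":-12,"y":41.5,"z":0,"twist":0},
    {"x":-12,"y":41.5,"z":0,"twist":0}
  ]
}}

```text
t: 46.42
eef_pos: [0.4153, -0.351, 0.2008]
ee_rot: [[0.982, -0.189, 0.0], [-0.189, -0.982, 0.001], [0.0, -0.001, -1.0]]
contact_force: [0.3, 0.3, -0.5]
width: 0.0852
grip_force: 0.0
```

Request:
{"fn": "play_rows", "kwargs": {
  "motion": [
    {"x":0,"y":0,"z":2,"twist":0},
    {"x":0,"y":0,"z":5,"twist":0},
    {"x":0,"y":0,"z":8,"twist":0},
    {"x":0,"y":0,"z":11,"twist":0},
    {"x":0,"y":0,"z":13,"twist":0},
    {"x":0,"y":0,"z":14.5,"twist":0},
    {"x":0,"y":0,"z":15,"twist":0},
    {"x":0,"y":0,"z":15,"twist":0},
    {"x":0,"y":0,"z":15,"twist":0}
  ]
}}

```text
t: 47.55
eef_pos: [0.4152, -0.3526, 0.0515]
ee_rot: [[0.982, -0.191, 0.001], [-0.191, -0.982, -0.001], [0.001, 0.001, -1.0]]
contact_force: [0.7, 0.3, -0.2]
width: 0.0854
grip_force: 0.0
```

Request:
{"fn": "play_rows", "kwargs": {
  "motion": [
    {"x":0,"y":0,"z":0,"twist":0},
    {"x":0,"y":0,"z":0,"twist":0},
    {"x":0,"y":0,"z":0,"twist":0},
    {"x":0,"y":0,"z":0,"twist":0},
    {"x":0,"y":0,"z":0,"twist":0},
    {"x":0,"y":0,"z":0,"twist":0},
    {"x":0,"y":0,"z":0,"twist":0},
    {"x":0,"y":0,"z":0,"twist":0}
  ],
  "grip": 0,
  "newtons": 30
}}

```text
t: 48.55
eef_pos: [0.4149, -0.3525, 0.0512]
ee_rot: [[0.982, -0.191, 0.0], [-0.191, -0.982, -0.0], [0.0, 0.0, -1.0]]
contact_force: [-0.7, 0.6, 6.2]
width: 0.0437
grip_force: 29.3
```

Request:
{"fn": "play_rows", "kwargs": {
  "motion": [
    {"x":0,"y":0,"z":-1,"twist":0},
    {"x":0,"y":0,"z":-3,"twist":0},
    {"x":0,"y":0,"z":-6,"twist":0},
    {"x":0,"y":0,"z":-9,"twist":0},
    {"x":0,"y":0,"z":-12,"twist":0},
    {"x":0.5,"y":-1.5,"z":-14,"twist":0},
    {"x":2,"y":-5,"z":-15,"twist":0},
    {"x":3.7,"y":-9,"z":-15,"twist":0},
    {"x":5.4,"y":-13,"z":-15,"twist":0},
    {"x":7,"y":-17,"z":-15,"twist":0},
    {"x":8.6,"y":-21,"z":-15,"twist":0},
    {"x":10.3,"y":-25,"z":-15,"twist":0}
  ]
}}

```text
t: 50.05
eef_pos: [0.5637, -0.1254, 0.2009]
ee_rot: [[0.982, -0.191, -0.001], [-0.191, -0.982, -0.0], [-0.0, 0.0, -1.0]]
contact_force: [0.9, 0.4, -1.8]
width: 0.0434
grip_force: 29.9
```

Request:
{"fn": "play_rows", "kwargs": {
  "motion": [
    {"x":1.7,"y":-4,"z":0,"twist":0},
    {"x":3.1,"y":-7.5,"z":0,"twist":0},
    {"x":3.9,"y":-9.5,"z":0.5,"twist":0},
    {"x":3.9,"y":-9.7,"z":3,"twist":0},
    {"x":3.9,"y":-9.7,"z":6,"twist":0},
    {"x":3.9,"y":-9.7,"z":9,"twist":0},
    {"x":3.9,"y":-9.7,"z":11.5,"twist":0},
    {"x":3.9,"y":-9.7,"z":13.3,"twist":0},
    {"x":3.9,"y":-9.7,"z":14.2,"twist":0},
    {"x":3.9,"y":-9.7,"z":14.6,"twist":0},
    {"x":3.9,"y":-9.7,"z":14.8,"twist":0},
    {"x":3.9,"y":-9.7,"z":14.8,"twist":0}
  ]
}}

```text
t: 51.55
eef_pos: [0.6207, -0.0388, 0.0534]
ee_rot: [[0.982, -0.191, 0.001], [-0.191, -0.982, -0.0], [0.001, -0.0, -1.0]]
contact_force: [0.5, -0.5, -1.9]
width: 0.043
grip_force: 30.0
```

Request:
{"fn": "play_rows", "kwargs": {
  "motion": [
    {"x":0,"y":0,"z":0.05,"twist":0},
    {"x":0,"y":0,"z":0.1,"twist":0},
    {"x":0,"y":0,"z":0.1,"twist":0},
    {"x":0,"y":0,"z":0.1,"twist":0}
  ]
}}

```text
t: 52.05
eef_pos: [0.6206, -0.0387, 0.0523]
ee_rot: [[0.982, -0.191, 0.001], [-0.191, -0.982, -0.0], [0.001, -0.0, -1.0]]
contact_force: [-0.5, 0.2, 2.9]
width: 0.0431
grip_force: 30.4
```

Request:
{"fn": "play_rows", "kwargs": {
  "motion": [
    {"x":0,"y":0,"z":0,"twist":0},
    {"x":0,"y":0,"z":0,"twist":0},
    {"x":0,"y":0,"z":0,"twist":0},
    {"x":0,"y":0,"z":0,"twist":0},
    {"x":0,"y":0,"z":0,"twist":0},
    {"x":0,"y":0,"z":-2,"twist":0},
    {"x":0,"y":0,"z":-5,"twist":0},
    {"x":0,"y":0,"z":-8,"twist":0},
    {"x":0,"y":0,"z":-11,"twist":0},
    {"x":0,"y":0,"z":-14,"twist":0},
    {"x":-0.5,"y":2,"z":-15,"twist":0},
    {"x":-1.5,"y":6,"z":-15,"twist":0}
  ],
  "grip": 1
}}

```text
t: 53.55
eef_pos: [0.5941, -0.0949, 0.2031]
ee_rot: [[0.982, -0.188, 0.002], [-0.188, -0.982, 0.0], [0.002, -0.0, -1.0]]
contact_force: [0.4, -0.6, -0.2]
width: 0.0856
grip_force: 0.0
```

Request:
{"fn": "play_rows", "kwargs": {
  "motion": [
    {"x":-1.2,"y":4.5,"z":0,"twist":0},
    {"x":-2.4,"y":9.5,"z":0,"twist":0},
    {"x":-3.7,"y":14.5,"z":0,"twist":0},
    {"x":-4.9,"y":19.3,"z":0,"twist":0},
    {"x":-5.6,"y":22,"z":0,"twist":0},
    {"x":-5.7,"y":22.6,"z":0,"twist":0},
    {"x":-5.7,"y":22.6,"z":0,"twist":0},
    {"x":-5.7,"y":22.6,"z":0,"twist":0},
    {"x":-5.7,"y":22.6,"z":1,"twist":0}
  ]
}}

```text
t: 54.68
eef_pos: [0.4962, -0.3047, 0.1921]
ee_rot: [[0.982, -0.189, 0.002], [-0.189, -0.982, -0.0], [0.002, 0.0, -1.0]]
contact_force: [-0.0, -0.1, -0.4]
width: 0.0856
grip_force: 0.0
```

Descend to z .0614 (13.0 cm).

Request:
{"fn": "play_rows", "kwargs": {
  "motion": [
    {"x":0,"y":0,"z":3,"twist":0},
    {"x":0,"y":0,"z":6,"twist":0},
    {"x":0,"y":0,"z":9,"twist":0},
    {"x":0,"y":0,"z":11,"twist":0},
    {"x":0,"y":0,"z":12.4,"twist":0},
    {"x":0,"y":0,"z":12.9,"twist":0},
    {"x":0,"y":0,"z":12.9,"twist":0},
    {"x":0,"y":0,"z":12.9,"twist":0}
  ]
}}

```text
t: 55.68
eef_pos: [0.4956, -0.306, 0.0636]
ee_rot: [[0.982, -0.191, 0.001], [-0.191, -0.982, -0.001], [0.001, 0.0, -1.0]]
contact_force: [-0.3, 0.1, 0.6]
width: 0.0856
grip_force: 0.0
```

Request:
{"fn": "play_rows", "kwargs": {
  "motion": [
    {"x":0,"y":0,"z":0,"twist":0},
    {"x":0,"y":0,"z":0,"twist":0},
    {"x":0,"y":0,"z":0,"twist":0},
    {"x":0,"y":0,"z":0,"twist":0},
    {"x":0,"y":0,"z":0,"twist":0},
    {"x":0,"y":0,"z":0,"twist":0},
    {"x":0,"y":0,"z":0,"twist":0},
    {"x":0,"y":0,"z":0,"twist":0}
  ],
  "grip": 0,
  "newtons": 30
}}

```text
t: 56.68
eef_pos: [0.4952, -0.3059, 0.063]
ee_rot: [[0.982, -0.191, 0.0], [-0.191, -0.982, -0.0], [0.0, 0.0, -1.0]]
contact_force: [-0.7, 0.2, 4.7]
width: 0.029
grip_force: 31.7
```

Request:
{"fn": "play_rows", "kwargs": {
  "motion": [
    {"x":0,"y":0,"z":-1,"twist":0},
    {"x":0,"y":0,"z":-3,"twist":0},
    {"x":0,"y":0,"z":-6,"twist":0},
    {"x":0,"y":0,"z":-9,"twist":0},
    {"x":0,"y":0,"z":-12,"twist":0},
    {"x":0,"y":-1.5,"z":-14,"twist":0},
    {"x":0.2,"y":-5,"z":-15,"twist":0},
    {"x":0.4,"y":-9,"z":-15,"twist":0},
    {"x":0.5,"y":-13,"z":-15,"twist":0},
    {"x":0.7,"y":-17,"z":-15,"twist":0},
    {"x":0.9,"y":-21,"z":-15,"twist":0},
    {"x":1,"y":-25,"z":-15,"twist":0}
  ]
}}

```text
t: 58.18
eef_pos: [0.5524, -0.061, 0.2129]
ee_rot: [[0.982, -0.191, -0.0], [-0.191, -0.982, -0.0], [-0.0, 0.0, -1.0]]
contact_force: [0.8, 0.6, -1.8]
width: 0.0291
grip_force: 31.5
```

Request:
{"fn": "play_rows", "kwargs": {
  "motion": [
    {"x":0.1,"y":-4,"z":0,"twist":0},
    {"x":0.2,"y":-7.5,"z":0,"twist":0},
    {"x":0.3,"y":-9.5,"z":0.5,"twist":0},
    {"x":0.3,"y":-9.8,"z":3,"twist":0},
    {"x":0.3,"y":-9.8,"z":6,"twist":0},
    {"x":0.3,"y":-9.8,"z":9,"twist":0},
    {"x":0.3,"y":-9.8,"z":11.5,"twist":0},
    {"x":0.3,"y":-9.8,"z":13.3,"twist":0},
    {"x":0.3,"y":-9.8,"z":14.2,"twist":0},
    {"x":0.3,"y":-9.8,"z":14.6,"twist":0},
    {"x":0.3,"y":-9.8,"z":14.8,"twist":0},
    {"x":0.3,"y":-9.8,"z":14.8,"twist":0}
  ]
}}

```text
t: 59.68
eef_pos: [0.5746, 0.0334, 0.0653]
ee_rot: [[0.982, -0.191, 0.001], [-0.191, -0.982, 0.0], [0.001, -0.0, -1.0]]
contact_force: [0.8, 0.0, -2.0]
width: 0.0295
grip_force: 31.6
```

Request:
{"fn": "play_rows", "kwargs": {
  "motion": [
    {"x":0,"y":0,"z":0.05,"twist":0},
    {"x":0,"y":0,"z":0.1,"twist":0},
    {"x":0,"y":0,"z":0.1,"twist":0},
    {"x":0,"y":0,"z":0.1,"twist":0}
  ]
}}

```text
t: 60.18
eef_pos: [0.5744, 0.0334, 0.064]
ee_rot: [[0.982, -0.191, 0.0], [-0.191, -0.982, -0.0], [0.0, -0.0, -1.0]]
contact_force: [0.4, -0.4, 0.1]
width: 0.0291
grip_force: 31.8
```

Just touching, so I press 0.5 mm further, then release and rise clear.

Request:
{"fn": "play_rows", "kwargs": {
  "motion": [
    {"x":0,"y":0,"z":0.05,"twist":0},
    {"x":0,"y":0,"z":0.05,"twist":0},
    {"x":0,"y":0,"z":0.05,"twist":0}
  ]
}}

```text
t: 60.55
eef_pos: [0.5746, 0.0333, 0.064]
ee_rot: [[0.982, -0.191, 0.001], [-0.191, -0.982, -0.0], [0.001, -0.0, -1.0]]
contact_force: [-1.3, -0.5, 5.1]
width: 0.029
grip_force: 32.3
```

Request:
{"fn": "play_rows", "kwargs": {
  "motion": [
    {"x":0,"y":0,"z":0,"twist":0},
    {"x":0,"y":0,"z":0,"twist":0},
    {"x":0,"y":0,"z":0,"twist":0},
    {"x":0,"y":0,"z":0,"twist":0},
    {"x":0,"y":0,"z":0,"twist":0},
    {"x":0,"y":0,"z":-2,"twist":0},
    {"x":0,"y":0,"z":-5,"twist":0},
    {"x":0,"y":0,"z":-9,"twist":0},
    {"x":0,"y":0,"z":-13,"twist":0},
    {"x":0,"y":0,"z":-17,"twist":0},
    {"x":-3,"y":3,"z":-20,"twist":0},
    {"x":-6,"y":6,"z":-23,"twist":0}
  ],
  "grip": 1
}}

```text
t: 62.05
eef_pos: [0.503, -0.0144, 0.2941]
ee_rot: [[0.982, -0.19, -0.0], [-0.19, -0.982, 0.0], [-0.0, -0.0, -1.0]]
contact_force: [0.2, -0.7, 0.9]
width: 0.0851
grip_force: 0.0
```

Request:
{"fn": "play_rows", "kwargs": {
  "motion": [
    {"x":-3,"y":3,"z":0,"twist":0},
    {"x":-6,"y":7,"z":0,"twist":0},
    {"x":-9,"y":12,"z":0,"twist":0},
    {"x":-10,"y":17,"z":0,"twist":0},
    {"x":-10,"y":21,"z":0,"twist":0},
    {"x":-10,"y":24,"z":0,"twist":0},
    {"x":-10,"y":25,"z":0,"twist":0},
    {"x":-10,"y":25,"z":0,"twist":0},
    {"x":-10,"y":25,"z":0,"twist":0},
    {"x":-10,"y":25,"z":0,"twist":0},
    {"x":-10,"y":25,"z":0,"twist":0}
  ]
}}

```text
t: 63.42
eef_pos: [0.3583, -0.2399, 0.2933]
ee_rot: [[0.982, -0.19, 0.0], [-0.19, -0.982, 0.0], [0.0, -0.0, -1.0]]
contact_force: [-0.2, -0.2, 0.2]
width: 0.0854
grip_force: 0.0
```

Run:
```python
from h import *
b=capture("top")[:,:,::-1];a=cv2.imread("topraw.png")
f=lambda i:cv2.resize(i[90:245,80:310],(800,539//2*2//2+31),interpolation=cv2.INTER_CUBIC)
cv2.imwrite("pics/end.png",np.vstack([f(a),f(b)])[:600])
for n in "can bottle tub shunt".split(): print(n,[(np.round(d["box"]).tolist(),round(d["confidence"],2)) for d in search_frame("top",n)[:4]])
d=cv2.absdiff(a,b)[97:190,188:302].max(2);print("diff in caddy >40:",(d>40).sum(),sense()["t"],sense()["contact_force"])
```

```text
can [([260.0, 113.0, 284.0, 145.0], 0.78)]
bottle [([226.0, 139.0, 252.0, 166.0], 0.96)]
tub [([201.0, 102.0, 224.0, 140.0], 0.73)]
shunt [([142.0, 110.0, 170.0, 142.0], 0.9), ([367.0, 110.0, 400.0, 137.0], 0.86), ([103.0, 188.0, 132.0, 217.0], 0.84), ([321.0, 107.0, 348.0, 138.0], 0.71)]
diff in caddy >40: 747 63.675 [ 0.68614916  0.02317746 -0.32993715]
```

View pics/end.png

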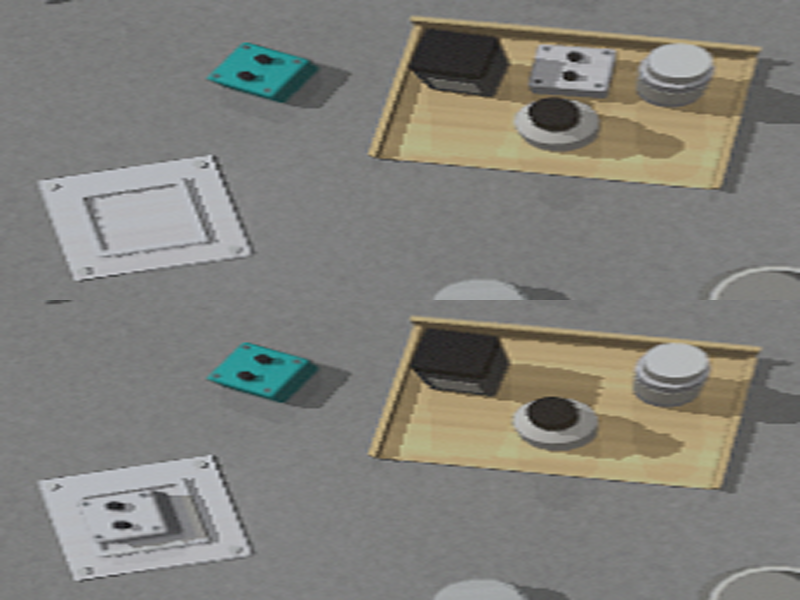

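Comparing before and after, the can, bottle and tub stand at their old pixels within 1–2 px. The shunt sits in the nest frame, and the arm is clear.

```bash
python3 -c "from rig import finish_job; print(finish_job())"
```

```text
the job is handed in; nothing more can be done
None
```

The job is handed in: the shunt box sits in the nest frame, and the can, bottle and tub are upright in the caddy, within 1–3 pixels of where they started in the top view; `finish_job()` returned no verdict.

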